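# Put the capped samples back in their colour-matched places

### The arm

A 6-joint arm with a two-finger parallel gripper is mounted at the origin on a cart in front of the work surface, level with it; the furniture and walls round the work are solid. World frame = base frame: x ahead of the robot, y to its left, z up, the work surface at z = 0. Lengths are in mm, angles in degrees, forces in N, time in s.
With the tool pointing down it reaches from about 350 to 975 mm from the base axis. Payload 4.9 kg.
Tool frame: the origin (TCP) lies at the very end of the fingers, on their centre line; the grasp point (between the pads) lies 19 mm behind it; z points along the fingers, y is the line along which they close (so a half turn about z gives the same grasp; the last joint's range is limited). The gripper opens to 85 mm and grips with 20 to 120 N. Pads are 22 mm wide; open, the fingers measure 114 mm over their backs; the gripper's body (76 mm by 85 mm) begins 54 mm behind the grasp point. The pads swing forward as they close: fully open they stand 13 mm farther back than shut.
Start: joints at [-75.229, 3.019, 92.412, -0, 84.569, -6.818], TCP at [229.96, -581.137, 231.304] pointing down, gripper open.
Joint ranges: [-172.51, 172.51], [-57.92, 126.97], [3.15, 148.05], [-58.71, 238.71], [5.1, 150.11], [-179.66, 179.66]. Speed limits (degrees/s): [147.25, 147.25, 180, 180, 180, 180].

### API

Orientations are given as [roll, pitch, yaw] about the fixed x, y, z axes, in that order (R = Rz(yaw) Ry(pitch) Rx(roll)).
In Python, from rig import telemetry, grab_frame, camera_info, job gives the robot as it stands.
- The arm moves only by the tool apply_moves, never from a script. Its argument "plan" is a list of rows, each a list of 2 entries, a list of its own where there are three numbers: the shift along the world's x, y, z in m, then the turn about the world's z in degrees. A call has 1 to 12 rows; each row is the pose to reach, as a shift and turn from the pose commanded when the call began; what a row does not reach only later rows make up. A row lasts 1/12 s, in which the tool goes at most 41.7 mm and 7.16 degrees, less where a joint would pass 70% of its speed; a pose out of reach is approached as far as the arm can. A call with a gripper value outside its range is refused whole. "claw" is the finger opening in m, from 0 to 0.0854, set as the call begins (left out, the last holds). The fingers move at their own pace and stop on an object; "force" is the grip in N (left out, the last holds). Time passes only in rows, so rows that repeat a pose let the fingers close. It gives the time, the measured TCP pose, the force, the opening and the grip force at its end, in the units of the state.
- telemetry.sense(): the state, without advancing time (a new reading comes with each control period).
- grab_frame(name): name is "side" or "top"; returns the picture (384x512x3 uint8, red, green, blue); there is no depth.
- camera_info(name): a dict with "intrinsics" (3x3 intrinsics, pixels), "world_from_camera" (4x4, takes a point from camera to world coordinates). Camera axes: x right, y down, z forward; pixel columns grow to the right and rows downward; lengths in mm; the calibration is good to about 2 mm. A picture is of the moment at which its call begins. camera_info takes no time and is no camera call.
- job.sign_off(): hands the job in; it is judged then, once.
The state is a dict: "time": time; "joint_pos": joint angles; "qd": joint speeds; "effort": joint torques, N m; "tcp_pos": TCP position; "tool_rot": TCP orientation; "force": force on the tool from outside, world axes, zero at the start; "torque": the same for the moment, N m; "grip_width": finger opening in mm; "gripper_force": force on a finger pad.
Only numpy, scipy, OpenCV 4.12 (cv2) and the standard library are available. Lean on these libraries where they do the work, as an engineer would, in place of code of your own. Each camera call takes 0.05 s, during which the arm holds its last target. There are 200 camera calls.

### The job

Put away the four capped containers that stand along the front edge of the worktop, by the colour of their caps: stand the red-capped bottle in the red ring, the black-capped bottle in the black ring and the white-capped jar in the white ring, each flat on the ring's floor, and stand the small blue-capped vial upright inside the blue box, whose hinged lid with the white knob must be opened for it and be fully shut again at the end. Do not let any of the four fall over on the way, and leave the glass beaker where it stands.

Things in the scene. Friction and masses are not known exactly. Their poses are not given: they have to be found in the camera images.
- red_bottle: white plastic bottle with a red screw cap, loose, standing upright; body 45 mm diameter, 82 mm tall in all, straight-sided up to about 50 mm, about 90 g. Origin: centre of its underside, z up
- black_bottle: brown (amber) bottle with a black screw cap, loose, standing upright in the front row (not one of the brown bottles on the grey tray at the back); body 49 mm diameter, 96 mm tall in all, straight-sided up to about 60 mm, about 120 g. Origin: centre of its underside, z up
- white_jar: clear jar of pale beads with a wide white screw lid, loose, standing upright; 52 mm diameter, 76 mm tall, about 140 g, can be gripped at any height. Origin: centre of its underside, z up
- blue_vial: small clear vial with a blue screw cap, loose, standing upright by itself on the worktop in the row with the bottles (not one of the vials in the white rack at the far left); 15 mm diameter, 48 mm tall, about 14 g. Origin: centre of its underside, z up
- red_dock: red round dock, fixed to the worktop: a 96 x 96 mm grey foot plate 4 mm thick with a raised red ring (inside diameter 65 mm, wall 6 mm, top of the ring 12 mm above the worktop) round a red floor 5 mm above the worktop. Origin: centre of the underside, on the worktop, below the middle of the ring. z up
- black_dock: black round dock, fixed to the worktop: a 96 x 96 mm grey foot plate 4 mm thick with a raised black ring (inside diameter 69 mm, wall 6 mm, top of the ring 12 mm above the worktop) round a black floor 5 mm above the worktop. Origin: centre of the underside, on the worktop, below the middle of the ring. z up
- white_dock: white round dock, fixed to the worktop: a 96 x 96 mm grey foot plate 4 mm thick with a raised white ring (inside diameter 72 mm, wall 6 mm, top of the ring 12 mm above the worktop) round a white floor 5 mm above the worktop. Origin: centre of the underside, on the worktop, below the middle of the ring. z up
- sample_box: blue open-topped box with a hinged blue lid, fixed to the worktop; outside 100 (x) x 120 (y) x 65 (z) mm, walls and floor 5 mm thick, inside 90 x 110 mm. Origin: centre of the underside; its -x side is the front, towards the robot; the lid's hinge line runs along y at x = +50 mm, z = 65.5 mm
- box_lid (a joint): hinge of the box's lid: 0 is shut, grows as the front edge rises and swings back to the box's +x, stop at 2.0 rad. The lid is a 100 x 120 x 8 mm blue plate, its underside level with the hinge line when shut; it may start ajar by up to 0.3 rad. The hinge is stiff (about 0.1 N m): the lid stays at any angle
- beaker: bystander: empty glass beaker, 54 mm diameter, 72 mm tall, loose, standing upright behind the docks; to be left alone. Origin: centre of its underside
- box_lid_handle (a point): middle of the white round knob's head on the lid (head 27 mm diameter, 15 mm high): on the lid's centre line, 70 mm in front (-x) of the hinge line and 43 mm above the lid's underside when shut; moves with the lid. Pinched on its two sides along the hinge's direction, it can turn between the fingers as the lid swings
There are look-alikes about, which are no part of the job. Leave any yellow look-alike of the white_jar alone.

How it is judged (in metres and radians):
At the end, for the whole second after the job is handed in: Bottles and jar upright (0.1 rad) on the floor inside the ring of their cap colour, axis within 13 mm of its centre; blue vial upright (0.15 rad) on the floor inside the blue box; lid shut (below 0.06 rad); all at rest, none fell over, beaker moved under 20 mm (horizontal distance between red_bottle and red_dock below 0.013 m and z of red_bottle in the frame of red_dock below 0.009 m and angle between each of red_bottle, black_bottle, white_jar's own z axis and vertical below 0.1 rad and linear speed of each of red_bottle, black_bottle, white_jar, blue_vial below 0.02 m/s and horizontal distance between black_bottle and black_dock below 0.013 m and z of black_bottle in the frame of black_dock below 0.009 m and horizontal distance between white_jar and white_dock below 0.013 m and z of white_jar in the frame of white_dock below 0.009 m and x of blue_vial in the frame of sample_box between -0.045 and 0.045 m and y of blue_vial in the frame of sample_box between -0.055 and 0.055 m and z of blue_vial in the frame of sample_box below 0.012 m and angle between blue_vial's own z axis and vertical below 0.15 rad and value of joint box_lid below 0.06 rad); the robot touches nothing.
It fails at once if one of the four containers falls over (tilts beyond 0.8 rad) (angle between any of red_bottle, black_bottle, white_jar, blue_vial's own z axis and vertical above 0.8 rad).
It fails at once if the glass beaker is moved more than 20 mm (distance of beaker from where it was at the start of the episode above 0.02 m).
It also fails if it takes over 147 s, if anything falls off the work surface, if the arm or the gripper's body presses on something with over 40 N, if the wrist force passes 120 N, or if a joint passes its speed limit or range.

## Working session

There is one attempt and no reset: what is moved stays moved. The work goes in short steps, Python scripts to look and compute and a tool call to move; the robot and the scene stay as the last step left them, time stands still between calls to the robot, and variables do not carry over. Pictures are saved under pics/ and viewed, at most 14 in all, crops included, and the job is handed in when it is done.

Besides the shell and the picture viewer there is one more tool, called after "Request:" as a command line: name --argument value ..., lists and objects as JSON in quotes. apply_moves: Moves the arm, as the interface text tells. Its arguments: {"type":"object","properties":{"plan":{"type":"array","items":{"type":"array"}},"claw":{"type":"number"},"force":{"type":"number"}},"required":["plan"]}

```bash
mkdir -p pics
python3 - <<'E'
from rig import telemetry, grab_frame, camera_info
import cv2, numpy as np
for n in("side","top"):
    cv2.imwrite(f"pics/{n}0.png",cv2.resize(grab_frame(n),(800,600),interpolation=cv2.INTER_CUBIC)[:,:,::-1])
    c=camera_info(n); print(n,np.round(np.array(c["intrinsics"]),1).tolist(),np.round(np.array(c["world_from_camera"]),3).tolist())
s=telemetry.sense();print(s)
E
```

```text
side [[477.7, 0.0, 256.7], [0.0, 477.7, 191.4], [0.0, 0.0, 1.0]] [[-0.956, -0.154, 0.249, 294.889], [-0.293, 0.491, -0.821, 966.096], [0.004, -0.858, -0.514, 677.879], [0.0, 0.0, 0.0, 1.0]]
top [[365.1, 0.0, 257.8], [0.0, 365.1, 191.3], [0.0, 0.0, 1.0]] [[0.023, -0.991, 0.131, 457.985], [-1.0, -0.021, 0.012, 46.555], [-0.009, -0.132, -0.991, 1029.86], [0.0, 0.0, 0.0, 1.0]]
{'time': 0.1, 'joint_pos': array([-7.52306807e+01,  3.05459375e+00,  9.24850304e+01,  9.29213298e-04,
        8.45712841e+01, -6.81967116e+00]), 'qd': array([ 0.11851166, -0.01395537, -0.1406762 ,  0.03977118, -0.11852145,
       -0.07611214]), 'effort': array([-9.15041292e-04, -3.94902027e+01, -3.71363461e+01, -1.11419702e-04,
        3.91552399e-03, -8.41765143e-06]), 'tcp_pos': array([ 229.80663279, -580.59261072,  230.16549237]), 'tool_rot': array([-1.79889986e+02, -1.40881087e-02,  2.15888881e+01]), 'force': array([-0.72823729,  0.34241282,  0.4720072 ]), 'torque': array([-0.00297453,  0.03909428, -0.04822435]), 'gripper_force': 0.0, 'grip_width': 85.46373552436113}
```

View pics/side0.png

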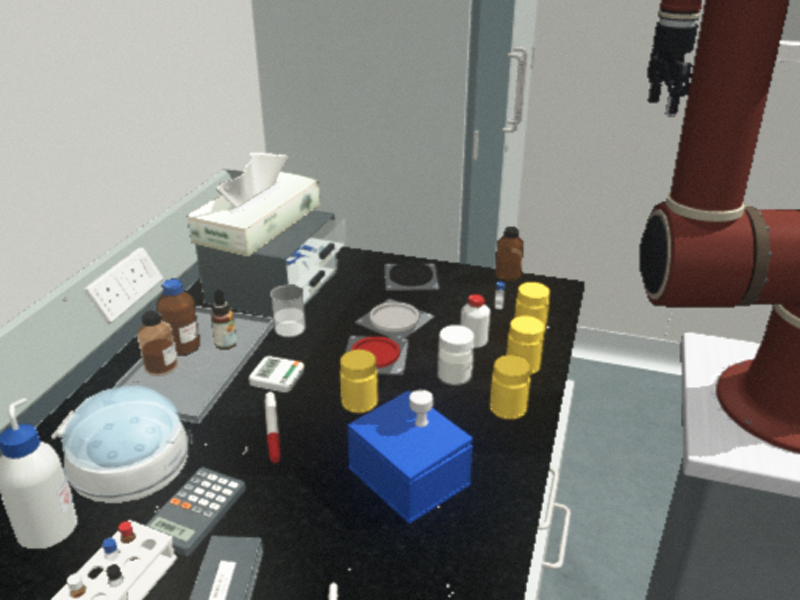

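View pics/top0.png

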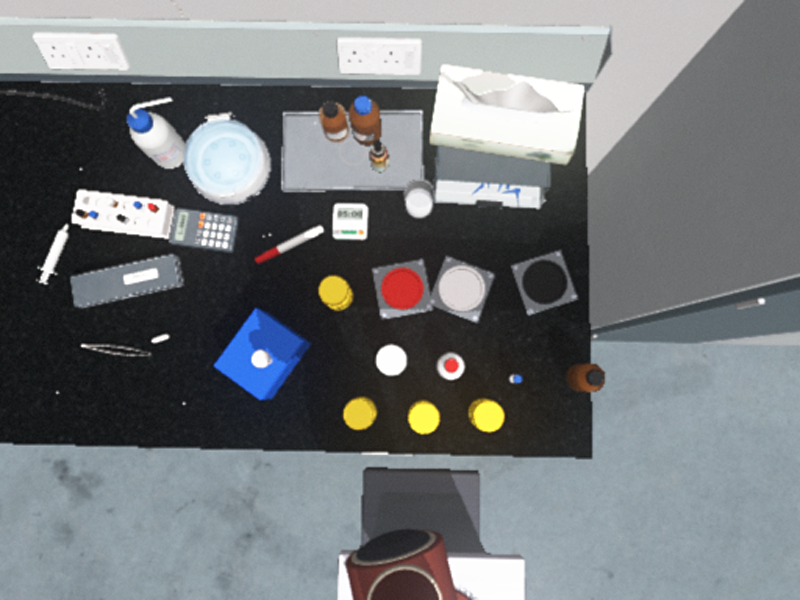

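Side view: jar about (456,355), red bottle (476,322), vial (499,295), black bottle (509,255), box about (410,455). Top view: jar (391,360), red bottle (451,366), vial (515,379), black bottle (588,378), docks red (402,289), white (461,289) and black (544,282). Next I'll take zoomed crops for accurate pixel positions.

Run:
```python
from rig import grab_frame
import cv2, numpy as np
S=grab_frame("side")[:,:,::-1];T=grab_frame("top")[:,:,::-1]
cv2.imwrite("pics/S.png",S);cv2.imwrite("pics/T.png",T)
def crop(I,x,y,w,h,k):
    c=cv2.resize(I[y:y+h,x:x+w],None,fx=k,fy=k,interpolation=cv2.INTER_CUBIC)
    c=cv2.convertScaleAbs(c,alpha=1.2,beta=25)
    for i in range(0,w,10):
        cv2.line(c,(i*k,0),(i*k,6 if (x+i)%50 else 14),(0,255,0),1); 
        if i%20==0: cv2.putText(c,str(x+i),(i*k,24),0,.35,(0,255,0),1)
    for j in range(0,h,10):
        cv2.line(c,(0,j*k),(6,j*k),(0,255,0),1); cv2.putText(c,str(y+j),(8,j*k+4),0,.35,(0,255,0),1)
    return c
cv2.imwrite("pics/s1.png",crop(S,215,140,130,110,5))
cv2.imwrite("pics/t1.png",crop(T,230,155,160,110,5))
a=crop(S,215,240,95,95,4);b=crop(T,130,190,95,95,4)
cv2.imwrite("pics/box.png",np.hstack([a,b]))
```

```text
(no output)
```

View pics/s1.png

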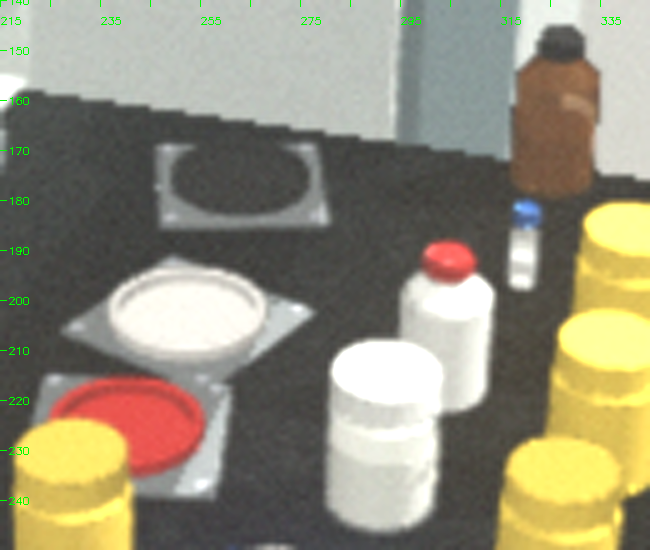

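View pics/t1.png

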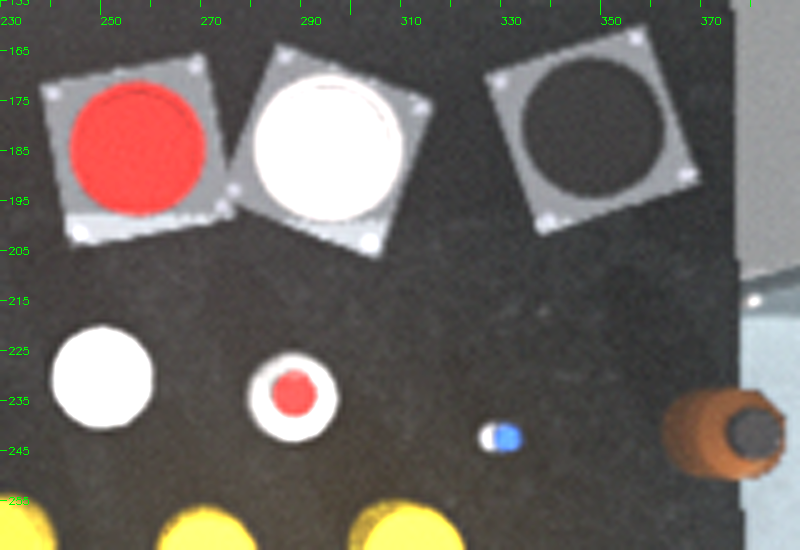

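View pics/box.png

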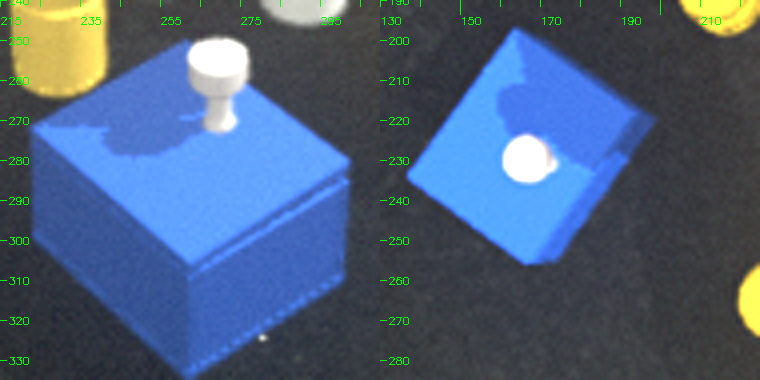

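Read off the crops: all four caps, the three ring tops, the lid corners and the knob. In both views the lid's front (knob side) faces away from the side camera, towards −x,−y. I'll triangulate these points and fit the box.

```bash
cat > cam.py <<'E'
import numpy as np
from rig import camera_info
from scipy.optimize import least_squares
C={n:(np.array(camera_info(n)["intrinsics"]),np.linalg.inv(np.array(camera_info(n)["world_from_camera"]))) for n in("side","top")}
def proj(n,p):
    K,E=C[n];q=K@(E[:3,:3]@np.asarray(p,float)+E[:3,3]);return q[:2]/q[2]
def tri(s,t,x0=(500,0,50)):
    f=lambda p:np.r_[proj("side",p)-s,proj("top",p)-t]
    r=least_squares(f,x0);return r.x,r.fun
def onplane(n,uv,z):
    return least_squares(lambda p:proj(n,[*p,z])-uv,(500,0)).x
E
python3 - <<'E'
from cam import *
P=dict(red=((304.8,191.2),(288.8,233.6)),jar=((292.4,214.2),(250.5,230.6)),vial=((320.4,181.6),(331.6,242.4)),black=((327.4,147.2),(381,241.6)),
rdock=((240.6,225),(257.6,184.6)),wdock=((252.4,202.6),(295.6,184.4)),bdock=((263.2,175.4),(348.6,180.6)),knob=((269.75,257),(166.75,229.75)),beaker=((184,186),(268,119)))
H=dict(red=82,jar=76,vial=48,black=96,rdock=12,wdock=12,bdock=12)
for k,(s,t) in P.items():
    x,r=tri(np.array(s),np.array(t));print(k,x.round(1),r.round(1), [onplane(n,np.array(v),H[k]).round(1) for n,v in(("side",s),("top",t))] if k in H else "")
sd=lambda u,v:("side",215+u/4,240+v/4); tp=lambda u,v:("top",130+(u-380)/4,190+v/4)
# lid (front?, ysign) frame: front=-x
obs=[(sd(33,127),'l',0,-1),(sd(349,160),'l',1,1),(sd(190,265),'l',0,1),(sd(185,40),'l',1,-1),
(tp(516,28),'l',0,0),(tp(408,176),'l',0,0),(tp(527,264),'l',1,0)]
# corners: side-left(+x), near(+y), right(-x), back(-y)
# hinge edge = left & near ; front edge = right & back
def model(q,kind,front,ys):
    x,y,yaw,a=q;c,s=np.cos(yaw),np.sin(yaw)
    if kind=='b': l=np.array([-50 if front else 50,60*ys,0])
    else:
        d=100*front; l=np.array([50-d*np.cos(a)+8*np.sin(a),60*ys,65.5+d*np.sin(a)+8*np.cos(a)])
    if kind=='k': l=np.array([50-70*np.cos(a)+43*np.sin(a),0,65.5+70*np.sin(a)+43*np.cos(a)])
    return np.array([c*l[0]-s*l[1]+x,s*l[0]+c*l[1]+y,l[2]])
# front dir -x of box points to (-x,-y) world: yaw~+45..; box +y at world (-x,+y)
O=[(sd(33,127),'l',0,-1),(sd(190,265),'l',0,1),(sd(349,160),'l',1,1),(sd(185,40),'l',1,-1),
(tp(516,28),'l',0,-1),(tp(408,176),'l',0,1),(tp(527,264),'l',1,1),
(sd(190,377),'b',0,1),(sd(33,237),'b',0,-1),(sd(345,278),'b',1,1),(sd(219,68),'k',0,0),(tp(527,159),'k',0,0)]
f=lambda q:np.concatenate([proj(o[0][0],model(q,*o[1:]))-o[0][1:] for o in O])
r=least_squares(f,(450,250,.8,.1),x_scale=(1,1,.01,.01),loss='soft_l1');print(r.x,np.degrees(r.x[2]));print(f(r.x).reshape(-1,2).round(1).tolist());print(model(r.x,'k',0,0))
E
```

```text
red [474.3 -24.6  79.8] [-0.4 -0.   0.1  0.4] [array([472.6, -21. ]), array([475.4, -24.2])]
jar [480.7  74.9  74.3] [-0.1 -0.   0.   0.1] [array([479.9,  77.3]), array([481. ,  74.9])]
vial [ 454.7 -141.1   46.5] [-0.3 -0.   0.   0.3] [array([ 453.6, -138.5]), array([ 455.3, -140.7])]
black [ 459.7 -256.8   94. ] [-0.3 -0.   0.   0.2] [array([ 458.5, -252.8]), array([ 460.3, -256.1])]
rdock [611.7  59.9   7.2] [-0.3 -0.   0.1  0.3] [array([608.7,  66.4]), array([611.9,  60. ])]
wdock [615.1 -47.6   6.4] [-0.2 -0.   0.   0.2] [array([611.9, -39.2]), array([614.8, -47. ])]
bdock [ 629.3 -197.3    6.6] [-0.1 -0.   0.   0.1] [array([ 626.2, -188. ]), array([ 628.8, -196. ])]
knob [476.6 283.7 111.5] [-0.3 -0.   0.1  0.4] 
beaker [774.9  33.1  75.9] [-2.5 -0.7  0.7  2.7] 
[4.86857008e+02 2.97435119e+02 9.94584469e-01 2.91908065e-02] 56.98549241627297
[[-1.4, -0.5], [-0.1, -0.5], [0.7, 0.0], [0.2, -0.5], [-0.4, -0.1], [-0.5, 0.6], [0.3, 0.6], [-0.4, 0.8], [-0.1, 0.2], [-0.3, 0.3], [-0.0, -0.2], [0.9, 0.4]]
[476.66003136 281.74185277 110.52474736]
```

Triangulated heights (80, 74, 46.5, 94) match the given 82, 76, 48, 96, and the box fit leaves under 1.5 px residual. I'll start with the black bottle.

Request:
apply_moves --plan '[[[0.23,0.325,-0.08],-21.6],[[0.23,0.325,-0.08],-21.6],[[0.23,0.325,-0.08],-21.6],[[0.23,0.325,-0.08],-21.6],[[0.23,0.325,-0.08],-21.6],[[0.23,0.325,-0.08],-21.6],[[0.23,0.325,-0.08],-21.6],[[0.23,0.325,-0.08],-21.6],[[0.23,0.325,-0.08],-21.6],[[0.23,0.325,-0.08],-21.6],[[0.23,0.325,-0.08],-21.6],[[0.23,0.325,-0.08],-21.6]]' --claw 0.085 --force 35

```text
time: 1.2
tcp_pos: [460.3, -254.5, 150.5]
tool_rot: [-180.0, 0.1, 0.2]
force: [-0.1, -0.5, 0.8]
grip_width: 84.9
gripper_force: 0.0
```

Request:
apply_moves --plan '[[[0,0,-0.03],0],[[0,0,-0.06],0],[[0,0,-0.09],0],[[0,0,-0.117],0],[[0,0,-0.117],0],[[0,0,-0.117],0]]'

```text
time: 1.7
tcp_pos: [458.5, -256.3, 33.2]
tool_rot: [-179.9, 0.2, -0.1]
force: [0.9, -1.1, 0.1]
grip_width: 84.7
gripper_force: 0.0
```

Request:
apply_moves --plan '[[[0,0,0],0],[[0,0,0],0],[[0,0,0],0],[[0,0,0],0],[[0,0,0],0],[[0,0,0],0],[[0,0,0],0],[[0,0,0],0],[[0,0,0],0],[[0,0,0],0]]' --claw 0.04 --force 30

```text
time: 2.53
tcp_pos: [461.5, -257.6, 37.0]
tool_rot: [179.8, -0.2, 0.0]
force: [-1.6, -1.4, 6.8]
grip_width: 47.6
gripper_force: 30.9
```

Request:
apply_moves --plan '[[[0,0,0.01],0],[[0,0,0.03],0],[[0,0,0.05],0],[[0.02,0.008,0.05],0],[[0.045,0.016,0.05],0],[[0.07,0.025,0.05],0],[[0.095,0.034,0.05],0],[[0.12,0.043,0.05],0],[[0.145,0.052,0.05],0],[[0.16,0.057,0.05],0],[[0.169,0.06,0.05],0],[[0.169,0.06,0.05],0]]'

```text
time: 3.53
tcp_pos: [630.2, -195.3, 84.7]
tool_rot: [-180.0, -0.0, 0.1]
force: [-0.9, -0.1, -1.0]
grip_width: 47.7
gripper_force: 31.8
```

```bash
cat > look.py <<'E'
import sys,cv2,numpy as np
from rig import grab_frame,telemetry
# usage: look.py name cam x y w h k [cam x y w h k]
o=[];a=sys.argv[2:]
while a:
    n=a[0];x,y,w,h,k=map(int,a[1:6]);a=a[6:]
    c=cv2.convertScaleAbs(cv2.resize(grab_frame(n)[y:y+h,x:x+w,::-1],None,fx=k,fy=k,interpolation=cv2.INTER_CUBIC),alpha=1.2,beta=25)
    for i in range(0,w,10):
        cv2.line(c,(i*k,0),(i*k,6),(0,255,0),1)
        if i%20==0: cv2.putText(c,str(x+i),(i*k,20),0,.35,(0,255,0),1)
    for j in range(0,h,10):
        cv2.line(c,(0,j*k),(6,j*k),(0,255,0),1); cv2.putText(c,str(y+j),(8,j*k+4),0,.35,(0,255,0),1)
    o.append(c)
H=max(c.shape[0] for c in o)
cv2.imwrite(f"pics/{sys.argv[1]}.png",np.hstack([np.pad(c,((0,H-c.shape[0]),(0,0),(0,0))) for c in o]))
s=telemetry.sense();print(s["time"],s["tcp_pos"].round(1),s["tool_rot"].round(2),s["grip_width"],s["force"])
E
python3 look.py b1 side 215 110 100 100 4 top 310 150 80 100 5
```

```text
3.6333 [ 628.3 -196.1   84.2] [-1.7999e+02  7.0000e-02  0.0000e+00] 47.889713862520615 [-0.01647033 -0.78918609 -1.70110745]
```

View pics/b1.png

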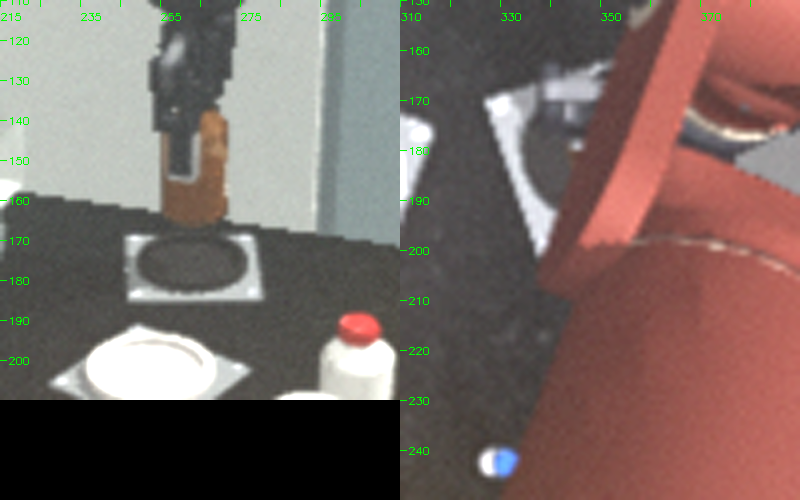

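The bottle hangs at side column 264 and the ring centre is at 263, so it lines up. I'll lower and release it.

Request:
apply_moves --plan '[[[0,0,-0.015],0],[[0,0,-0.03],0],[[0,0,-0.04],0],[[0,0,-0.043],0],[[0,0,-0.045],0],[[0,0,-0.045],0],[[0,0,-0.045],0]]'

```text
time: 4.22
tcp_pos: [627.5, -196.1, 41.1]
tool_rot: [-179.9, 0.3, -0.0]
force: [-10.5, 3.6, 18.0]
grip_width: 47.7
gripper_force: 35.8
```

Request:
apply_moves --plan '[[[0,0,0],0],[[0,0,0],0],[[0,0,0],0],[[0,0,0],0],[[0,0,0],0],[[0,0,0],0],[[0,0,0.03],0],[[0,0,0.07],0],[[0,0,0.1],0],[[0,0,0.12],0]]' --claw 0.08

```text
time: 5.05
tcp_pos: [630.5, -196.7, 163.6]
tool_rot: [179.9, -0.3, -0.0]
force: [0.7, 0.6, -0.1]
grip_width: 79.9
gripper_force: 0.0
```

Request:
apply_moves --plan '[[[-0.148,0.271,0],0],[[-0.148,0.271,0],0],[[-0.148,0.271,0],0],[[-0.148,0.271,0],0],[[-0.148,0.271,0],0],[[-0.148,0.271,0],0],[[-0.148,0.271,0],0],[[-0.148,0.271,0],0],[[-0.148,0.271,0],0]]'

```text
time: 5.8
tcp_pos: [479.1, 77.7, 159.0]
tool_rot: [-180.0, 0.0, 0.2]
force: [0.2, 0.4, -0.6]
grip_width: 80.0
gripper_force: 0.0
```

```bash
python3 look.py b2 side 225 110 120 120 4 top 320 150 60 60 5
```

```text
5.9 [481.   75.1 159.5] [ 1.7997e+02 -5.0000e-02  8.0000e-02] 80.05084185612402 [0.72619111 0.29546907 1.05136666]
```

View pics/b2.png

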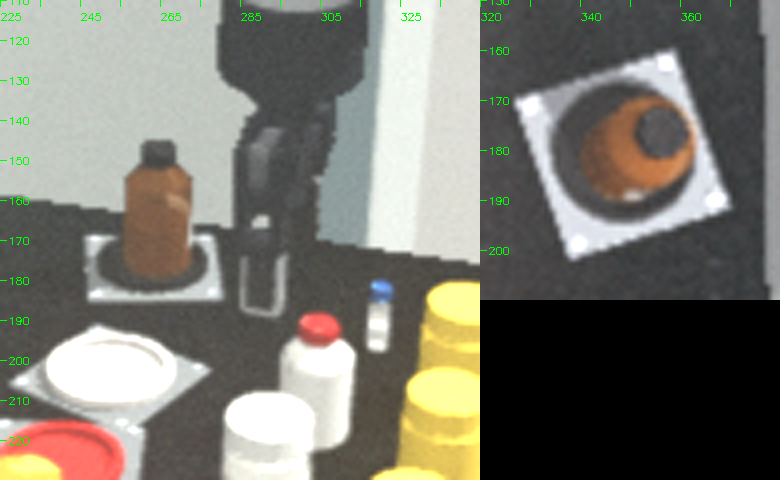

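The black bottle stands in its ring with its cap at top view (356,176). I'll check the offset numerically and pick up the jar.

Run:
```python
from cam import *
print(onplane("top",np.array([356.4,176.4]),101), tri(np.array([264.5,147.5]),np.array([356.4,176.4])))
```

```text
[ 625.24080176 -194.9139828 ] (array([ 625.86199629, -195.9881792 ,   96.9452084 ]), array([-0.04549511, -0.00660299,  0.00833352,  0.04170062]))
```

Request:
apply_moves --plan '[[[0,0,-0.03],0],[[0,0,-0.06],0],[[0,0,-0.09],0],[[0,0,-0.12],0],[[0,0,-0.127],0],[[0,0,-0.127],0],[[0,0,-0.127],0]]' --claw 0.085

```text
time: 6.48
tcp_pos: [482.0, 74.1, 33.0]
tool_rot: [180.0, -0.0, -0.1]
force: [0.6, -0.3, 0.4]
grip_width: 84.9
gripper_force: 0.0
```

Request:
apply_moves --plan '[[[0,0,0],0],[[0,0,0],0],[[0,0,0],0],[[0,0,0],0],[[0,0,0],0],[[0,0,0],0],[[0,0,0],0],[[0,0,0],0],[[0,0,0],0]]' --claw 0.043 --force 30

```text
time: 7.23
tcp_pos: [482.8, 75.0, 34.5]
tool_rot: [180.0, -0.2, -0.0]
force: [-0.4, 0.7, 6.0]
grip_width: 51.3
gripper_force: 31.8
```

Request:
apply_moves --plan '[[[0,0,0.01],0],[[0,0,0.03],0],[[0.015,0,0.05],0],[[0.04,-0.01,0.05],0],[[0.065,-0.03,0.05],0],[[0.09,-0.055,0.05],0],[[0.11,-0.08,0.05],0],[[0.125,-0.105,0.05],0],[[0.133,-0.118,0.05],0],[[0.135,-0.122,0.05],0],[[0.135,-0.122,0.05],0],[[0.135,-0.122,0.05],0]]'

```text
time: 8.23
tcp_pos: [615.0, -46.3, 81.9]
tool_rot: [-179.9, 0.1, 0.0]
force: [0.1, 0.6, -2.1]
grip_width: 51.1
gripper_force: 32.0
```

Request:
apply_moves --plan '[[[0,0,-0.015],0],[[0,0,-0.03],0],[[0,0,-0.04],0],[[0,0,-0.043],0],[[0,0,-0.045],0],[[0,0,-0.045],0],[[0,0,-0.045],0]]'

```text
time: 8.82
tcp_pos: [615.4, -45.5, 39.2]
tool_rot: [-179.9, 0.1, 0.1]
force: [-4.7, 2.0, 9.3]
grip_width: 51.4
gripper_force: 32.9
```

Request:
apply_moves --plan '[[[0,0,0],0],[[0,0,0],0],[[0,0,0],0],[[0,0,0],0],[[0,0,0],0],[[0,0,0],0],[[0,0,0.03],0],[[0,0,0.07],0],[[0,0,0.1],0],[[0,0,0.12],0]]' --claw 0.085

```text
time: 9.65
tcp_pos: [617.5, -47.5, 161.5]
tool_rot: [179.9, -0.3, -0.0]
force: [0.6, 0.2, 0.8]
grip_width: 84.9
gripper_force: 0.0
```

Request:
apply_moves --plan '[[[-0.03,0.005,0],0],[[-0.06,0.01,0],0],[[-0.1,0.016,0],0],[[-0.13,0.023,0],0],[[-0.141,0.023,0],0],[[-0.141,0.023,0],0],[[-0.141,0.023,-0.03],0],[[-0.141,0.023,-0.06],0],[[-0.141,0.023,-0.09],0],[[-0.141,0.023,-0.12],0],[[-0.141,0.023,-0.13],0],[[-0.141,0.023,-0.13],0]]'

```text
time: 10.65
tcp_pos: [472.9, -23.8, 24.2]
tool_rot: [-179.9, 0.4, -0.0]
force: [0.2, 0.1, 0.2]
grip_width: 84.9
gripper_force: 0.0
```

Request:
apply_moves --plan '[[[0,0,0],0],[[0,0,0],0],[[0,0,0],0],[[0,0,0],0],[[0,0,0],0],[[0,0,0],0],[[0,0,0],0],[[0,0,0],0],[[0,0,0],0],[[0,0,0],0]]' --claw 0.036 --force 30

```text
time: 11.48
tcp_pos: [477.0, -24.5, 29.7]
tool_rot: [179.9, -0.3, -0.0]
force: [-0.8, -0.3, 6.2]
grip_width: 43.1
gripper_force: 31.3
```

```bash
python3 look.py b3 side 220 130 110 120 4 top 230 155 70 110 5
```

```text
11.5833 [477.  -24.6  29.7] [ 1.7994e+02 -2.5000e-01 -1.0000e-02] 43.4730650766699 [-0.67531203 -0.47908422  7.36197289]
```

View pics/b3.png

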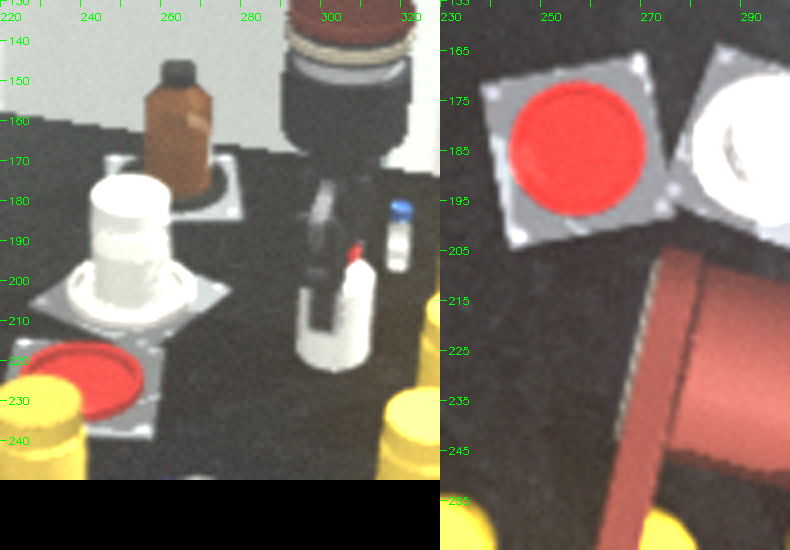

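The jar stands in the middle of the white ring (both at column 252) and the red bottle is gripped. I'll carry it to the red ring.

Request:
apply_moves --plan '[[[0,0,0.01],0],[[0,0,0.03],0],[[0.01,0.01,0.05],0],[[0.03,0.025,0.05],0],[[0.055,0.04,0.05],0],[[0.08,0.055,0.05],0],[[0.105,0.068,0.05],0],[[0.125,0.078,0.05],0],[[0.135,0.084,0.05],0],[[0.137,0.084,0.05],0],[[0.137,0.084,0.05],0],[[0.137,0.084,0.05],0]]'

```text
time: 12.58
tcp_pos: [611.2, 59.5, 77.3]
tool_rot: [180.0, 0.1, -0.0]
force: [0.2, -0.6, -0.6]
grip_width: 44.2
gripper_force: 30.9
```

Request:
apply_moves --plan '[[[0,0,-0.015],0],[[0,0,-0.03],0],[[0,0,-0.04],0],[[0,0,-0.043],0],[[0,0,-0.045],0],[[0,0,-0.045],0],[[0,0,-0.045],0]]'

```text
time: 13.17
tcp_pos: [611.3, 59.4, 34.6]
tool_rot: [180.0, 0.1, -0.0]
force: [-6.4, -0.1, 10.4]
grip_width: 44.2
gripper_force: 32.4
```

Request:
apply_moves --plan '[[[0,0,0],0],[[0,0,0],0],[[0,0,0],0],[[0,0,0],0],[[0,0,0],0],[[0,0,0],0],[[0,0,0.03],0],[[0,0,0.07],0],[[0,0,0.1],0],[[0,0,0.12],0]]' --claw 0.065

```text
time: 14.0
tcp_pos: [613.6, 59.9, 156.4]
tool_rot: [180.0, -0.3, -0.0]
force: [0.1, 0.0, 1.4]
grip_width: 64.7
gripper_force: 0.0
```

Request:
apply_moves --plan '[[[-0.135,0.223,0],57],[[-0.135,0.223,0],57],[[-0.135,0.223,0],57],[[-0.135,0.223,0],57],[[-0.135,0.223,0],57],[[-0.135,0.223,0],57],[[-0.135,0.223,0],57],[[-0.135,0.223,0],57],[[-0.135,0.223,0],57],[[-0.135,0.223,0],57],[[-0.135,0.223,0],57]]'

```text
time: 14.92
tcp_pos: [477.2, 282.5, 152.2]
tool_rot: [-180.0, 0.0, 56.8]
force: [0.0, 0.0, -0.5]
grip_width: 64.5
gripper_force: 0.0
```

```bash
python3 look.py b4 side 210 150 100 140 4 top 225 150 70 110 5
```

```text
15.0167 [477.3 282.3 152.2] [-1.800e+02  1.000e-02  5.683e+01] 65.12768329959661 [-0.48873031  0.06541604  0.39557595]
```

View pics/b4.png

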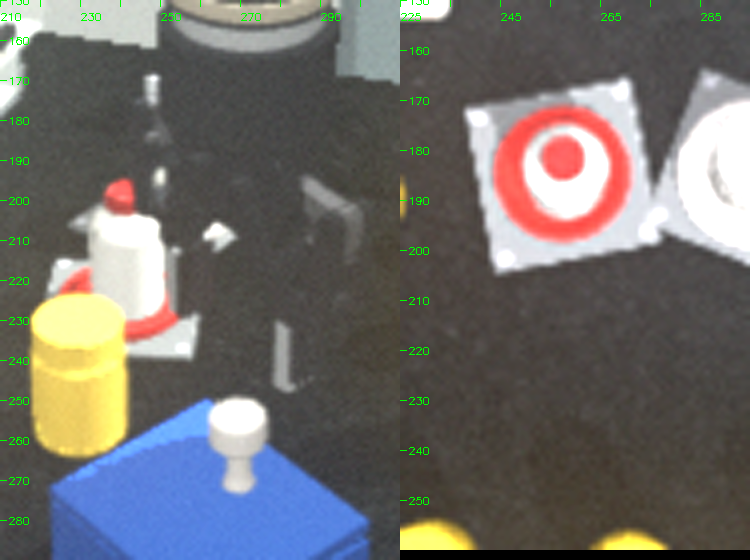

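The red bottle is centred in its ring and the open gripper is above the knob. I'll go down and pinch it.

Request:
apply_moves --plan '[[[0,0,-0.02],0],[[0,0,-0.04],0],[[0,0,-0.055],0],[[0,0,-0.061],0],[[0,0,-0.061],0],[[0,0,-0.061],0]]'

```text
time: 15.52
tcp_pos: [477.3, 282.6, 91.6]
tool_rot: [180.0, -0.0, 56.9]
force: [-0.2, 0.5, -0.0]
grip_width: 64.9
gripper_force: 0.0
```

Request:
apply_moves --plan '[[[0,0,0],0],[[0,0,0],0],[[0,0,0],0],[[0,0,0],0],[[0,0,0],0],[[0,0,0],0],[[0,0,0],0],[[0,0,0],0],[[0,0,0],0],[[0,0,0],0]]' --claw 0.02 --force 30

```text
time: 16.35
tcp_pos: [477.5, 282.5, 91.6]
tool_rot: [179.9, 0.0, 57.0]
force: [2.0, -5.4, 2.6]
grip_width: 26.3
gripper_force: 29.6
```

Run:
```python
import numpy as np
from rig import telemetry
print(telemetry.sense()["torque"])
y=np.radians(57);d=np.array([np.cos(y),np.sin(y)])
k=lambda a:np.array([-70*np.cos(a)+43*np.sin(a),70*np.sin(a)+43*np.cos(a)])
a0=.03
for a in range(5,111,5):
    v=k(np.radians(a)+0)-k(a0);print(a,(v[0]*d).round(1),v[1].round(1))
```

```text
[-0.70149043 -0.39610863 -0.00525289]
5 [1.5 2.3] 3.9
10 [3.9 6. ] 9.4
15 [ 6.6 10.2] 14.6
20 [ 9.6 14.8] 19.3
25 [12.7 19.6] 23.5
30 [16.1 24.8] 27.2
35 [19.6 30.2] 30.3
40 [23.3 35.8] 32.9
45 [27.  41.6] 34.8
50 [30.8 47.5] 36.2
55 [34.7 53.5] 36.9
60 [38.6 59.5] 37.0
65 [42.5 65.5] 36.5
70 [46.4 71.4] 35.4
75 [50.2 77.2] 33.7
80 [53.8 82.9] 31.3
85 [57.4 88.4] 28.4
90 [60.8 93.7] 24.9
95 [64.1 98.6] 20.9
100 [ 67.1 103.3] 16.4
105 [ 69.9 107.6] 11.4
110 [ 72.5 111.6] 6.0
```

Request:
apply_moves --plan '[[[0.0015,0.0023,0.004],0],[[0.004,0.006,0.0095],0],[[0.0065,0.01,0.0145],0],[[0.0095,0.015,0.019],0],[[0.0125,0.0195,0.0235],0],[[0.016,0.025,0.027],0],[[0.0195,0.03,0.03],0],[[0.0235,0.036,0.033],0],[[0.027,0.0415,0.035],0],[[0.031,0.0475,0.036],0],[[0.0345,0.0535,0.037],0],[[0.0385,0.0595,0.037],0]]'

```text
time: 17.35
tcp_pos: [516.2, 341.3, 128.4]
tool_rot: [179.9, 0.1, 57.0]
force: [3.4, -6.8, 1.5]
grip_width: 27.1
gripper_force: 30.4
```

```bash
python3 look.py b5 side 190 210 110 130 4 top 120 150 70 110 5
```

```text
17.45 [516.8 342.1 128.5] [ 1.7987e+02 -1.0000e-02  5.6990e+01] 26.65600536976636 [ 5.6497114  -3.90194162  1.27897854]
```

View pics/b5.png

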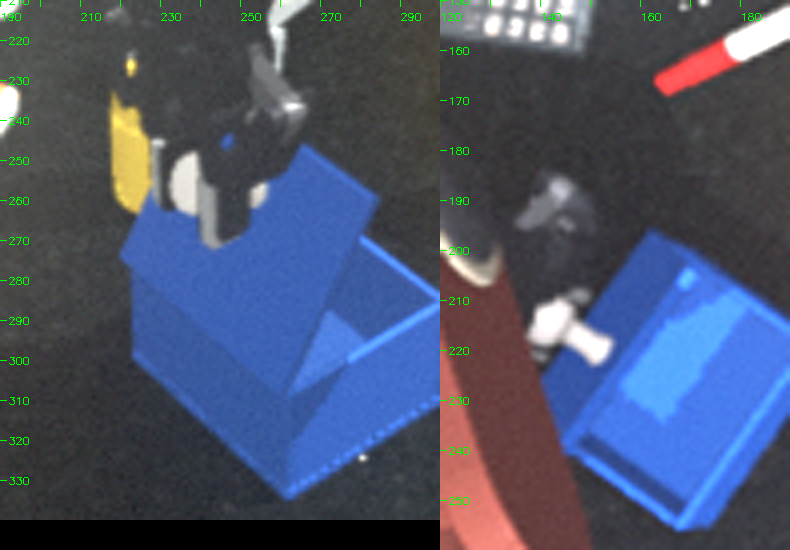

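The lid is at about 60° with the knob still between the fingers. I'll carry on to 105° and then release.

Request:
apply_moves --plan '[[[0.004,0.006,-0.0005],0],[[0.008,0.012,-0.0015],0],[[0.0115,0.0175,-0.0035],0],[[0.015,0.0235,-0.0055],0],[[0.019,0.029,-0.0085],0],[[0.022,0.034,-0.012],0],[[0.0255,0.039,-0.016],0],[[0.0285,0.044,-0.0205],0],[[0.0315,0.048,-0.0255],0],[[0.0315,0.048,-0.0255],0]]'

```text
time: 18.28
tcp_pos: [549.0, 391.1, 103.2]
tool_rot: [179.9, -0.2, 57.0]
force: [6.4, -1.0, 1.6]
grip_width: 26.3
gripper_force: 30.8
```

Request:
apply_moves --plan '[[[0,0,0],0],[[0,0,0],0],[[0,0,0],0],[[0,0,0],0],[[0,0,0],0],[[0,0,0.02],0],[[0,0,0.06],0],[[0,0,0.1],0],[[0,0,0.1],0]]' --claw 0.06

```text
time: 19.03
tcp_pos: [550.7, 392.8, 213.8]
tool_rot: [179.6, -0.8, 57.0]
force: [1.4, 0.3, 2.7]
grip_width: 59.8
gripper_force: 0.0
```

Request:
apply_moves --plan '[[[-0.092,-0.531,0],0],[[-0.092,-0.531,0],0],[[-0.092,-0.531,0],0],[[-0.092,-0.531,0],0],[[-0.092,-0.531,0],0],[[-0.092,-0.531,0],0],[[-0.092,-0.531,0],0],[[-0.092,-0.531,0],0],[[-0.092,-0.531,0],0],[[-0.092,-0.531,0],0],[[-0.092,-0.531,0],0],[[-0.092,-0.531,0],0]]' --claw 0.045

```text
time: 20.03
tcp_pos: [460.8, -103.9, 203.0]
tool_rot: [179.9, -0.0, 57.0]
force: [0.6, 0.0, 0.2]
grip_width: 45.0
gripper_force: 0.0
```

Request:
apply_moves --plan '[[[0,0,0],0],[[0,0,0],0],[[0,0,0],0],[[0,0,0],0]]'

```text
time: 20.37
tcp_pos: [461.8, -101.1, 202.7]
tool_rot: [-180.0, -0.0, 57.1]
force: [0.3, 0.5, -0.1]
grip_width: 44.9
gripper_force: 0.0
```

Request:
apply_moves --plan '[[[-0.0065,-0.039,0],0],[[-0.0065,-0.039,-0.04],0],[[-0.0065,-0.039,-0.08],0],[[-0.0065,-0.039,-0.12],0],[[-0.0065,-0.039,-0.13],0],[[-0.0065,-0.039,-0.13],0],[[-0.0065,-0.039,-0.13],0],[[-0.0065,-0.039,-0.13],0]]'

```text
time: 21.03
tcp_pos: [457.3, -141.6, 75.7]
tool_rot: [179.7, -0.0, 57.1]
force: [0.3, -0.1, 0.5]
grip_width: 44.7
gripper_force: 0.0
```

```bash
python3 look.py b6 side 280 140 70 70 5 top 115 190 85 85 5
```

```text
21.1333 [ 457.3 -142.    75.9] [ 1.7969e+02 -4.0000e-02  5.7030e+01] 45.288154211415765 [ 0.46642352 -0.31004545 -0.17083465]
```

View pics/b6.png

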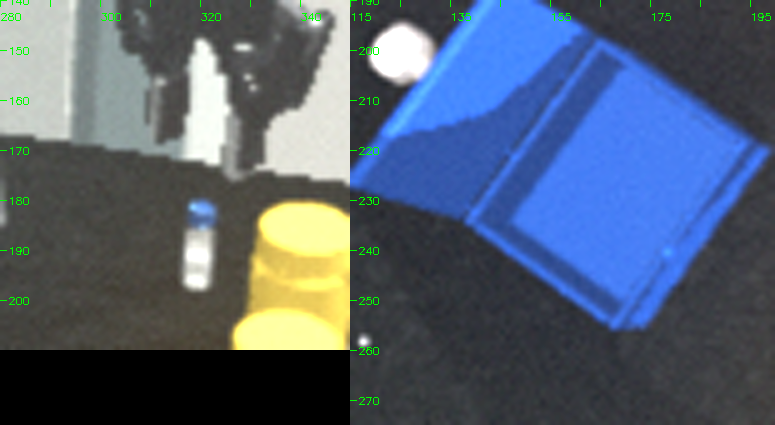

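The lid stands open past vertical and the vial (side 320,181) is between the fingers. I'll go down and grip it.

Request:
apply_moves --plan '[[[0,0,-0.02],0],[[0,0,-0.04],0],[[0,0,-0.055],0],[[0,0,-0.061],0],[[0,0,-0.061],0],[[0,0,-0.061],0]]'

```text
time: 21.63
tcp_pos: [456.1, -141.8, 13.2]
tool_rot: [179.9, -0.0, 57.0]
force: [0.4, -0.3, 0.1]
grip_width: 44.7
gripper_force: 0.0
```

Request:
apply_moves --plan '[[[0,0,0],0],[[0,0,0],0],[[0,0,0],0],[[0,0,0],0],[[0,0,0],0],[[0,0,0],0],[[0,0,0],0],[[0,0,0],0],[[0,0,0],0]]' --claw 0.008 --force 20

```text
time: 22.38
tcp_pos: [456.0, -141.7, 13.1]
tool_rot: [179.9, -0.0, 57.0]
force: [-0.4, 0.1, 6.8]
grip_width: 13.9
gripper_force: 20.2
```

Request:
apply_moves --plan '[[[0,0,0.01],0],[[0,0,0.03],0],[[0,0,0.06],0],[[0,0,0.09],0],[[0,0,0.12],0],[[0,0,0.15],0],[[0,0,0.16],0],[[0,0,0.16],0],[[0,0,0.16],0]]'

```text
time: 23.13
tcp_pos: [454.9, -141.2, 171.5]
tool_rot: [180.0, -0.0, 57.0]
force: [0.2, -0.6, -0.7]
grip_width: 13.9
gripper_force: 19.7
```

```bash
python3 look.py b7 side 280 70 80 110 5 top 310 210 60 60 5
```

```text
23.2333 [ 453.8 -140.7  169.3] [-1.7977e+02  3.0000e-02  5.6990e+01] 14.214458885513698 [-0.07704874  0.14086621 -0.82724846]
```

View pics/b7.png

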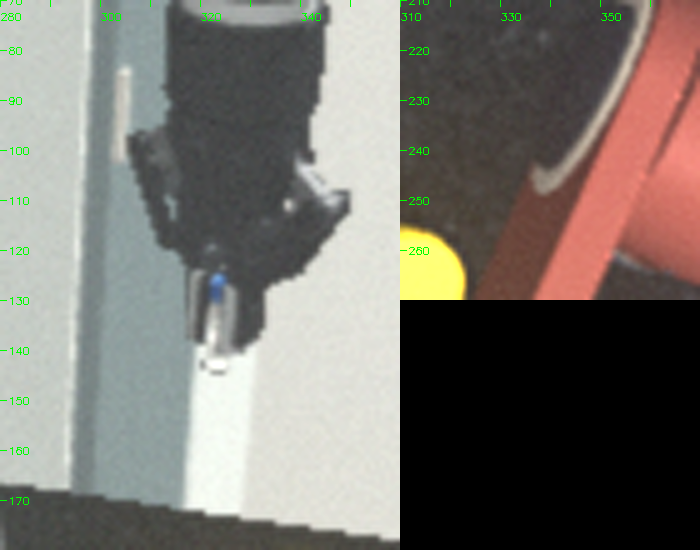

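The vial is held upright between the fingers (side 323,135). I'll carry it to the box.

Request:
apply_moves --plan '[[[0.001,0.01,0],0],[[0.002,0.03,0],0],[[0.004,0.06,0],0],[[0.006,0.09,0],0],[[0.007,0.12,0],0],[[0.009,0.15,0],0],[[0.011,0.18,0],0],[[0.013,0.21,0],0],[[0.014,0.24,0],0],[[0.016,0.265,0],0],[[0.017,0.28,0],0],[[0.017,0.285,0],0]]'

```text
time: 24.23
tcp_pos: [470.7, 146.1, 169.9]
tool_rot: [-179.8, 0.1, 57.2]
force: [0.6, -0.8, -0.6]
grip_width: 14.0
gripper_force: 19.7
```

Request:
apply_moves --plan '[[[0.001,0.015,0],0],[[0.002,0.035,0],0],[[0.004,0.06,0],0],[[0.005,0.085,0],0],[[0.007,0.11,0],0],[[0.008,0.13,0],0],[[0.0085,0.14,0],0],[[0.0085,0.143,0],0],[[0.0085,0.143,0],0],[[0.0085,0.143,0],0],[[0.0085,0.143,0],0]]'

```text
time: 25.15
tcp_pos: [480.6, 285.6, 171.6]
tool_rot: [-180.0, 0.0, 56.9]
force: [0.7, -0.0, -0.3]
grip_width: 14.2
gripper_force: 19.7
```

Request:
apply_moves --plan '[[[0,0,-0.02],0],[[0,0,-0.05],0],[[0,0,-0.08],0],[[0,0,-0.11],0],[[0,0,-0.13],0],[[0,0,-0.145],0],[[0,0,-0.15],0],[[0,0,-0.153],0],[[0,0,-0.154],0],[[0,0,-0.155],0],[[0,0,-0.155],0],[[0,0,-0.155],0]]'

```text
time: 26.15
tcp_pos: [481.8, 287.0, 18.2]
tool_rot: [179.9, -0.1, 57.0]
force: [0.2, 0.2, 2.7]
grip_width: 13.8
gripper_force: 19.8
```

```bash
python3 look.py b8 side 190 210 120 130 4 top 120 190 60 70 5
```

```text
26.25 [481.8 287.   18.1] [ 1.7989e+02 -1.2000e-01  5.6990e+01] 14.195592566576604 [-0.40402174 -0.8022508   4.02534836]
```

View pics/b8.png

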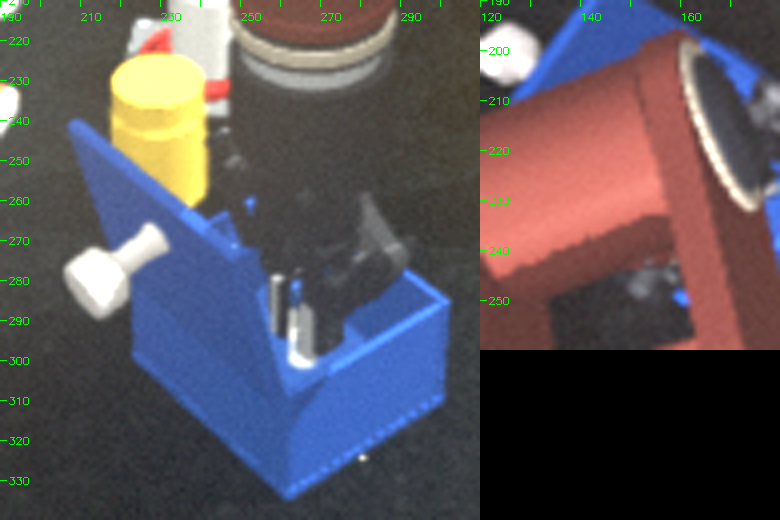

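The vial is inside the box with light floor contact. I'll release it and withdraw.

Request:
apply_moves --plan '[[[0,0,0],0],[[0,0,0],0],[[0,0,0],0],[[0,0,0],0],[[0,0,0],0],[[0,0,0.01],0],[[0,0,0.03],0],[[0,0,0.06],0],[[0,0,0.1],0],[[0,0,0.14],0],[[0,0,0.18],0],[[0,0,0.186],0]]' --claw 0.035

```text
time: 27.25
tcp_pos: [484.4, 288.4, 213.2]
tool_rot: [179.5, -0.7, 57.0]
force: [1.1, -0.5, 1.5]
grip_width: 35.1
gripper_force: 0.0
```

Request:
apply_moves --plan '[[[0.02,0.03,0],0],[[0.04,0.06,0],0],[[0.066,0.104,0],0],[[0.066,0.104,0],0],[[0.066,0.104,0],0],[[0.066,0.104,0],0]]' --claw 0.055

```text
time: 27.75
tcp_pos: [546.3, 390.7, 202.6]
tool_rot: [-180.0, 0.1, 57.0]
force: [-0.3, -0.4, -0.1]
grip_width: 54.6
gripper_force: 0.0
```

```bash
python3 look.py b9 side 180 200 130 135 4 top 115 180 50 80 5
```

```text
27.85 [546.1 389.9 203. ] [1.800e+02 3.000e-02 5.696e+01] 54.572095505924544 [-0.15275873 -0.44674316 -0.07471213]
```

View pics/b9.png

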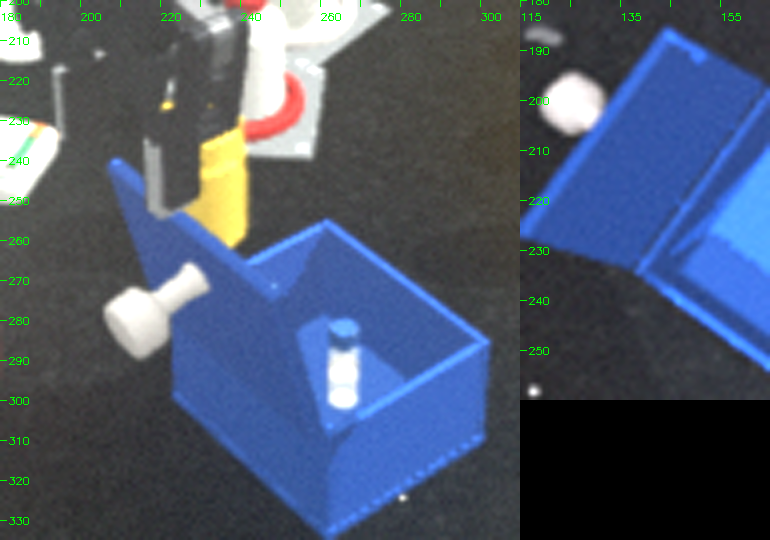

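The vial stands upright in the box. The knob head is at side (214.8,280.5) and top (125.6,200.6). I've used all 14 picture views, so I'll continue numerically.

Run:
```python
from cam import *
p,r=tri(np.array([214.8,280.5]),np.array([125.6,200.6]));print(p,r)
y=np.radians(57);d=np.array([np.cos(y),np.sin(y)])
H=np.array([487,297.4])+50*d
print("hinge-frame x,z",(p[:2]-H)@d,(p[:2]-H)@[-d[1],d[0]],p[2]-65.5)
k=lambda a:np.array([-70*np.cos(a)+43*np.sin(a),70*np.sin(a)+43*np.cos(a)])
for a in (100,103,105,108,110):print(a,k(np.radians(a)), H+k(np.radians(a))[0]*d)
```

```text
[546.00896105 387.72217135 123.40826507] [-0.40840675 -0.07737985  0.1325406   0.58990274]
hinge-frame x,z 57.889130345864906 -0.2960986304181752 57.90826506958729
100 [54.50210582 61.46967107] [543.91592607 385.04284044]
103 [57.64448659 58.5330092 ] [545.6273893 387.6782627]
105 [59.65214369 56.4855889 ] [546.72083773 389.36202562]
108 [62.52661981 53.28622538] [548.28638963 391.77276414]
110 [64.34819273 51.07161729] [549.27848934 393.30046374]
```

Request:
apply_moves --plan '[[[-0.001,-0.002,-0.03],0],[[-0.001,-0.002,-0.06],0],[[-0.001,-0.002,-0.085],0],[[-0.001,-0.002,-0.099],0],[[-0.001,-0.002,-0.099],0],[[-0.001,-0.002,-0.099],0]]'

```text
time: 28.35
tcp_pos: [545.3, 388.0, 103.9]
tool_rot: [-180.0, 0.0, 57.0]
force: [-0.2, 0.3, 0.9]
grip_width: 54.9
gripper_force: 0.0
```

Request:
apply_moves --plan '[[[0,0,0],0],[[0,0,0],0],[[0,0,0],0],[[0,0,0],0],[[0,0,0],0],[[0,0,0],0],[[0,0,0],0],[[0,0,0],0]]' --claw 0.02 --force 30

```text
time: 29.02
tcp_pos: [548.0, 389.5, 106.4]
tool_rot: [179.8, -0.3, 57.0]
force: [5.2, -0.1, 4.0]
grip_width: 26.5
gripper_force: 29.5
```

Width 26.5 mm and 29.5 N: the knob is gripped. Closing along the arc.

Request:
apply_moves --plan '[[[-0.002,-0.0035,0.004],0],[[-0.005,-0.008,0.0085],0],[[-0.0085,-0.013,0.0125],0],[[-0.012,-0.0185,0.016],0],[[-0.0155,-0.024,0.019],0],[[-0.019,-0.0295,0.0215],0],[[-0.023,-0.0355,0.023],0],[[-0.027,-0.0415,0.024],0],[[-0.0305,-0.0475,0.0245],0],[[-0.0345,-0.0535,0.0245],0],[[-0.0385,-0.0595,0.024],0],[[-0.0425,-0.065,0.0225],0]]'

```text
time: 30.02
tcp_pos: [504.7, 323.8, 128.5]
tool_rot: [179.8, -0.2, 57.0]
force: [5.9, -1.1, 5.8]
grip_width: 26.2
gripper_force: 30.3
```

Request:
apply_moves --plan '[[[-0.0035,-0.006,-0.002],0],[[-0.0075,-0.0115,-0.0045],0],[[-0.011,-0.017,-0.0075],0],[[-0.0145,-0.022,-0.0115],0],[[-0.0175,-0.027,-0.0155],0],[[-0.0205,-0.0315,-0.02],0],[[-0.023,-0.0355,-0.0255],0],[[-0.0255,-0.0395,-0.031],0],[[-0.0275,-0.0425,-0.036],0],[[-0.028,-0.043,-0.038],0],[[-0.028,-0.043,-0.038],0],[[-0.028,-0.043,-0.038],0]]'

```text
time: 31.02
tcp_pos: [476.0, 280.3, 90.2]
tool_rot: [179.9, -0.0, 57.0]
force: [1.3, -4.2, 9.6]
grip_width: 26.3
gripper_force: 31.2
```

Request:
apply_moves --plan '[[[0,0,-0.001],0],[[0,0,-0.002],0],[[0,0,-0.003],0],[[0,0,-0.003],0],[[0,0,-0.003],0]]'

```text
time: 31.43
tcp_pos: [476.1, 280.2, 89.9]
tool_rot: [179.9, 0.1, 57.0]
force: [-6.2, -9.2, 24.7]
grip_width: 26.8
gripper_force: 32.2
```

Pressing 3 mm further only raised the force to about 25 N, so the lid is against its stop. I'll release the knob and lift away.

Request:
apply_moves --plan '[[[0,0,0],0],[[0,0,0],0],[[0,0,0],0],[[0,0,0],0],[[0,0,0],0],[[0,0,0.03],0],[[0,0,0.07],0],[[0,0,0.1],0],[[-0.02,-0.02,0.13],0],[[-0.06,-0.06,0.16],0],[[-0.1,-0.1,0.19],0],[[-0.1,-0.1,0.19],0]]' --claw 0.06

```text
time: 32.43
tcp_pos: [375.5, 181.9, 274.2]
tool_rot: [-179.9, 0.1, 57.0]
force: [0.2, -0.5, 0.1]
grip_width: 59.8
gripper_force: 0.0
```

Run:
```python
from rig import grab_frame
from cam import *
import cv2
S=grab_frame("side")
S0=cv2.imread("pics/S.png")[:,:,::-1]
# knob head: bright unsaturated blob near (269.7,257)
for n,I in(("now",S),("start",S0)):
    c=I[245:266,255:285].astype(int);m=(c.min(2)>130)
    v,u=np.nonzero(m);print(n,u.mean()+255,v.mean()+245,m.sum(),v.min()+245)
d=np.abs(S.astype(int)-S0).sum(2); print("lid edge diff", (d[270:310,260:303]>90).sum())
k=lambda a:np.array([-70*np.cos(a)+43*np.sin(a),70*np.sin(a)+43*np.cos(a)])
y=np.radians(57);D=np.array([np.cos(y),np.sin(y)]);H=np.array([487,297.4])+50*D
for a in(0,.03,.06):
    q=k(a);print(a,proj("side",[*(H+q[0]*D),65.5+q[1]]))
# right near corner column: blue edge profile
print("profile now  ",S[272:292:1,301].tolist()[:20]);print("profile start",S0[272:292:1,301].tolist()[:20])
```

```text
now 269.530487804878 257.1646341463415 164 251
start 269.4230769230769 256.467032967033 182 250
lid edge diff 904
0 [270.12892982 257.30916585]
0.03 [269.62175823 256.72282306]
0.06 [269.08742304 256.16441041]
profile now   [[36, 39, 37], [36, 37, 39], [36, 36, 34], [33, 36, 35], [37, 36, 37], [40, 40, 43], [35, 36, 38], [39, 42, 45], [36, 44, 67], [39, 65, 121], [39, 67, 130], [34, 55, 109], [32, 54, 105], [36, 63, 129], [31, 52, 107], [32, 52, 102], [30, 51, 100], [31, 51, 98], [29, 46, 89], [28, 45, 87]]
profile start [[26, 31, 38], [30, 34, 40], [25, 28, 35], [29, 30, 38], [32, 33, 40], [33, 36, 45], [33, 41, 75], [49, 84, 160], [53, 102, 200], [49, 84, 170], [36, 65, 129], [37, 55, 100], [38, 65, 126], [52, 98, 194], [36, 68, 143], [36, 61, 128], [34, 59, 122], [32, 59, 124], [29, 52, 105], [28, 53, 105]]
```

Run:
```python
from rig import job
print(job.sign_off())
```

```text
the job is handed in; nothing more can be done
None
```

The job is handed in at about 32 s, with no verdict returned: by camera, the three containers are in their matching rings and the vial is upright in the blue box. The lid is shut (pressed to its stop, confirmed by force and image measurement), and the arm never went near the beaker.

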